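Find the sticking dosing pump and lift it off its pins

TASK

Push the plunger of each of the three dosing pumps down as far as it will go, to find the one that sticks part-way. Then draw that pump straight off its two leaning locating pins, along the pins, without cocking or jamming it, and set it down gently, upright and flat on the floor of the steel reject tray. Leave the two good pumps fully seated on their pins with their plungers down, and do not disturb the mixing cup or the toner bottle standing beside the dock.

Things in the scene. Friction and masses are not known exactly. Their poses are not given: they have to be found in the camera images.
- dock: fixed aluminium plate 150 (x) x 340 (y) x 20 mm on feet, leaning 0.26 rad (15 deg) so that its face and pins point up and away from the robot; origin: centre of its underside, z along the pins. Stations at y = -105, 0, +105 mm, each with two steel pins, 8 mm diameter, at x = -42, +42 mm, 45 mm tall. A seated pump's origin is at z = 20 mm.
- pump_a: one of three look-alike dosing pumps: aluminium nest plate 110 (x) x 60 (y) x 14 mm with two holes for the pins at x = -42, +42 mm; on it a white barrel, 40 mm diameter, centred, 14 to 76 mm above the underside, and a dark steel block at x +19 to +34 mm, y +-28 mm, up to 58 mm. Origin: centre of the plate's underside, z along the barrel. About 0.7 kg. It sits on the pins, axes along the dock's.
- pump_b: dosing pump like pump_a, same sizes and origin. The barrel's top 22 mm can be gripped across the pump's y, firmly (40 N or more); the centre of mass lies about 12 mm to +x of the barrel's axis.
- pump_c: dosing pump like pump_a, same sizes and origin. Exactly one of the three sticks; which one varies and cannot be seen: push and feel. On the pins a nest plate has 0.75 mm play all round and binds if lifted askew.
- plunger_a (a joint): how far the plunger of pump_a is pushed down, in m; starts at 0 to 0.003. A sound one slides down 22 mm (0.022) against about 4 N of drag to a hard stop; a sticking one stops dead part of the way (about half, even at 15 N). It stays where it is left.
- cap_a (a point): centre of the top face of the black cap (28 mm diameter, 8 mm thick) on the plunger of pump_a; on the barrel's axis, 110 mm above the pump's origin when the plunger is at 0.
- plunger_b (a joint): how far the plunger of pump_b is pushed down, in m; starts at 0 to 0.003. A sound one slides down 22 mm (0.022) against about 4 N of drag to a hard stop; a sticking one stops dead part of the way (about half, even at 15 N). It stays where it is left.
- cap_b (a point): centre of the top face of the black cap (28 mm diameter, 8 mm thick) on the plunger of pump_b; on the barrel's axis, 110 mm above the pump's origin when the plunger is at 0.
- plunger_c (a joint): how far the plunger of pump_c is pushed down, in m; starts at 0 to 0.003. A sound one slides down 22 mm (0.022) against about 4 N of drag to a hard stop; a sticking one stops dead part of the way (about half, even at 15 N). It stays where it is left.
- cap_c (a point): centre of the top face of the black cap (28 mm diameter, 8 mm thick) on the plunger of pump_c; on the barrel's axis, 110 mm above the pump's origin when the plunger is at 0.
- reject_tray: fixed open steel tray, 210 (x) x 180 (y) mm outside, walls 3 mm thick and 20 mm high, floor 3 mm thick; origin at the centre of its underside. A small rubber seal ring lies in its +x, +y corner.
- seal: loose black rubber ring, 26 mm diameter, 6 mm high, in the tray's corner (about x +82, y +66 mm in the tray); origin at the centre of its underside. Not part of the job, it may be nudged.
- mixing_cup: loose white plastic cup, 64 mm rim, 75 mm high, standing in front of the dock; origin at the centre of its underside.
- toner: loose slim blue toner bottle, 44 mm diameter, 130 mm high, close beyond the dock; origin under its centre.
Not all that is in view belongs to the job. Leave any green look-alike of the pump_b alone. Leave any blue look-alike of the pump_c alone.

How it is judged:
By the outcome, as a careful person would: the job done as asked, in the order asked, and still so for the second after the job is handed in, with the robot touching nothing.
It also fails if it takes over 72 s, if anything falls off the work surface, if the arm or the gripper's body presses on something with over 40 N, if the wrist force passes 120 N, or if a joint passes its speed limit or range.

ROBOT

A 7-joint arm with a two-finger parallel gripper is mounted at the origin on the work surface. World frame = base frame: x ahead of the robot, y to its left, z up, the work surface at z = 0. Lengths are in m, angles in rad, forces in N, time in s.
With the tool pointing down it reaches from about 0.4 to 0.875 m from the base axis. Payload 4.4 kg.
Tool frame: the origin (TCP) lies between the finger pads; the fingertips stand 25 mm ahead of it and the grasp point (between the pads) lies 6 mm ahead of it; z points along the fingers, y is the line along which they close (so a half turn about z gives the same grasp; the last joint's range is limited). The gripper opens to 85 mm and grips with 20 to 120 N. Pads are 22 mm wide; open, the fingers measure 114 mm over their backs; the gripper's body (76 mm by 85 mm) begins 54 mm behind the grasp point. The pads swing forward as they close: fully open they stand 13 mm farther back than shut.
Start: joints at [-1.263, 0.628, 0.038, 1.517, -0.027, 0.996, -0.02], TCP at [0.237, 0.605, 0.256] pointing down, gripper open.
Joint ranges: [-3.06, 3.06], [-0.37, 2.12], [-1.25, 1.32], [0.18, 2.47], [-1.1, 4.24], [0.23, 1.98], [-2.94, 2.94]. Speed limits (rad/s): [2.57, 2.57, 3.14, 3.14, 3.14, 3.14, 3.14].

INTERFACE

Orientations are given as a 3x3 rotation matrix whose columns are the frame's x, y, z axes.
In Python, from rig import ctrl, imaging gives the robot as it stands.
- The arm moves only by the shell command python3 -m inch 'ROWS' [FORCE]. ROWS is JSON, a list of rows, each a list of 5 numbers: the shift along the tool's x, y, z in mm, then the turn about the tool's z in degrees, then the opening, from -1 (shut) to 1 (fully open). In form: [[tx, ty, tz, twist, claw], ...]. A call has exactly 5 rows; each row shifts and turns the commanded pose from where the row before left it, along the tool's axes as they then stand; what a row does not reach is not made up. A row lasts 1/8 s, in which the tool goes at most 62.5 mm and 10.7 degrees, less where a joint would pass 70% of its speed; a pose out of reach is approached as far as the arm can. A call with a gripper value outside its range is refused whole. The fingers move at their own pace and stop on an object; FORCE is the grip in N (left out, the last holds). Time passes only in rows, so rows that do not move let the fingers close, or fill a call up. It gives the time, the measured TCP pose, the force, the opening and the grip force at its end, in the units of the state.
- ctrl.state(): the state, without advancing time (a new reading comes with each control period).
- imaging.capture(name): name is "side" or "top"; returns the picture (420x560x3 uint8, red, green, blue); there is no depth.
- imaging.get_calibration(name): a dict with "vertical_fov" (degrees; the focal length in pixels is half the picture's height over the tangent of half this angle, whatever the lens; pixels are square), "cx", "cy" (the principal point, pixels), "k1" (the pictures are not rectified: a ray, as slopes to the right and down, at radius r is drawn at 1 + k1 r^2 times it, then the intrinsics apply), "rvec" (rotation vector, rad) and "tvec" (3), from world to camera coordinates, as OpenCV has them. Camera axes: x right, y down, z forward; pixel columns grow to the right and rows downward; lengths in m; the calibration is good to about 2 mm. A picture is of the moment at which its call begins. get_calibration takes no time and is no camera call.
- ctrl.sign_off(): hands the job in; it is judged then, once.
The state is a dict: "clock": time; "joint_positions": joint angles; "joint_velocities": joint speeds; "effort": joint torques, N m; "eef_pos": TCP position; "eef_rot": TCP orientation; "ft_force": force on the tool from outside, world axes, zero at the start; "wrist_torque": the same for the moment, N m; "opening": finger opening in m; "gripper_force": force on a finger pad.
Only numpy, scipy, OpenCV 4.12 (cv2) and the standard library are available. Lean on these libraries where they do the work, as an engineer would, in place of code of your own. Each camera call takes 0.05 s, during which the arm holds its last target. There are 200 camera calls.

## Working session

There is one attempt and no reset: what is moved stays moved. The work goes in short steps, Python scripts to look and compute and a shell command to move; the robot and the scene stay as the last step left them, time stands still between calls to the robot, and variables do not carry over. Pictures are saved under pics/ and viewed, at most 10 in all, crops included, and the job is handed in when it is done.

```bash
mkdir -p pics; ls; python3 - <<'E'
from rig import ctrl, imaging
import cv2,json
for n in("side","top"):
    cv2.imwrite(f"pics/{n}0.png",imaging.capture(n)[:,:,::-1]); print(n,imaging.get_calibration(n))
s=ctrl.state();print(s)
E
```

```text
pics
side {'vertical_fov': 51.98676526859912, 'cx': 278.81823151545274, 'cy': 210.8736357722764, 'k1': -0.054757486557815684, 'rvec': array([ 2.29747698, -0.42608383,  0.17780526]), 'tvec': array([-0.43175585,  0.2363557 ,  0.86539909])}
top {'vertical_fov': 45.08332907440471, 'cx': 280.8733940697529, 'cy': 213.1609905272489, 'k1': -0.10177541338684316, 'rvec': array([ 2.18272283, -2.11680833,  0.15505783]), 'tvec': array([0.03004346, 0.50965365, 1.40744271])}
{'clock': 0.1, 'joint_positions': array([-1.26282388,  0.62923338,  0.03844088,  1.5182841 , -0.02702469,
        0.9962809 , -0.01999368]), 'joint_velocities': array([ 0.00136734, -0.0024951 , -0.00108886, -0.0018428 ,  0.00037687,
        0.00160659, -0.00049375]), 'effort': array([ 3.73491363e-03, -5.64537907e+01,  1.23023942e+00, -1.93975890e+01,
        1.11707955e-02,  5.35837127e-03,  1.07028413e-05]), 'eef_pos': array([0.23710815, 0.60465351, 0.2554889 ]), 'eef_rot': array([[-9.30954950e-01,  3.65133527e-01, -6.22856454e-04],
       [ 3.65134058e-01,  9.30953628e-01, -1.56925235e-03],
       [ 6.86383145e-06, -1.68832935e-03, -9.99998575e-01]]), 'ft_force': array([-0.09689954, -0.14821635, -0.0096829 ]), 'wrist_torque': array([-0.00482871, -0.00616795,  0.02594554]), 'gripper_force': 0.0, 'opening': 0.0851338716074671}
```

View pics/side0.png

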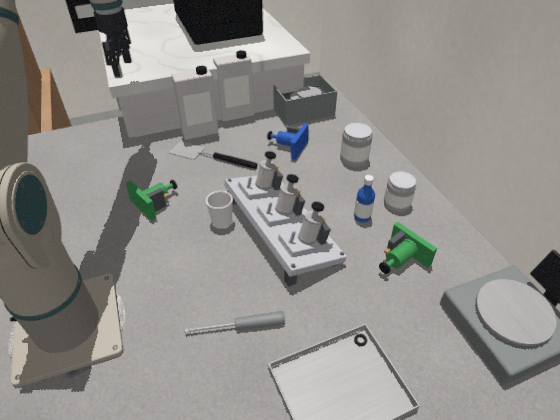

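View pics/top0.png

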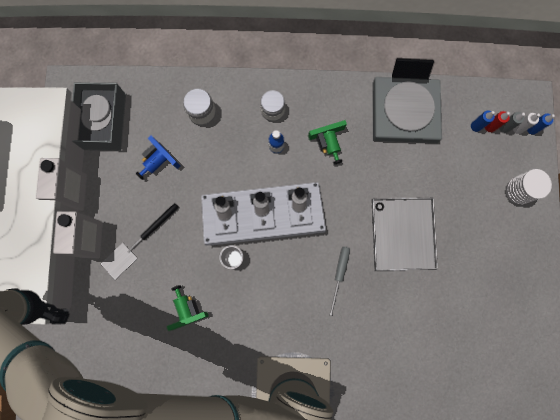

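```bash
python3 - <<'E'
import cv2,numpy as np
t=cv2.imread("pics/top0.png")[170:255,195:335];s=cv2.imread("pics/side0.png")[140:285,215:355]
cv2.imwrite("pics/t1.png",cv2.resize(t,None,fx=5.5,fy=5.5,interpolation=cv2.INTER_CUBIC))
cv2.imwrite("pics/s1.png",cv2.resize(s,None,fx=4,fy=4,interpolation=cv2.INTER_CUBIC))
E
```

```text
(no output)
```

View pics/t1.png

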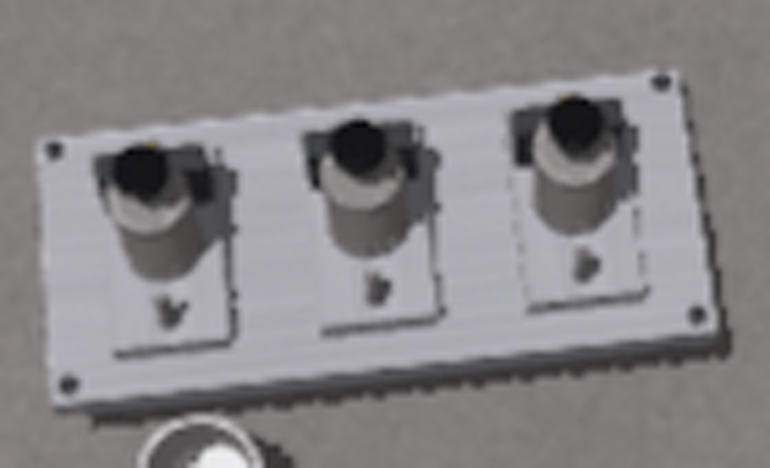

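View pics/s1.png

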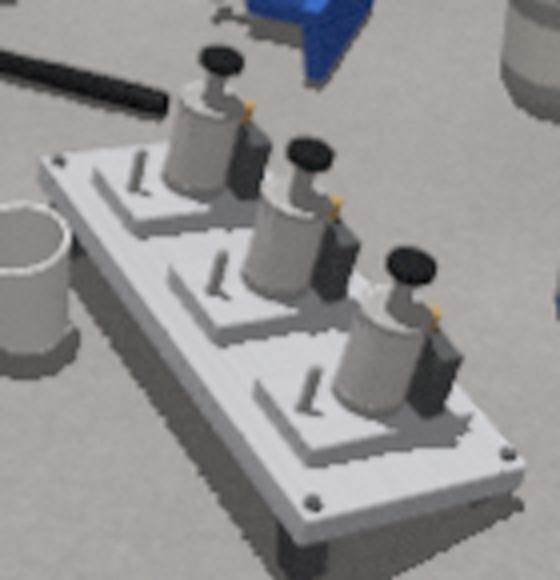

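```bash
cat > h.py <<'E'
import numpy as np,cv2
from rig import ctrl,imaging
def cam(n):
    c=imaging.get_calibration(n);f=210/np.tan(np.radians(c["vertical_fov"]/2))
    R=cv2.Rodrigues(c["rvec"])[0];K=np.array([[f,0,c["cx"]],[0,f,c["cy"]],[0,0,1]])
    return K,np.array([c["k1"],0,0,0,0]),R,np.asarray(c["tvec"]),c["rvec"]
def ray(n,p):
    K,d,R,t,_=cam(n);u=cv2.undistortPoints(np.array([[p]],float),K,d)[0,0]
    v=R.T@np.array([*u,1]);return -R.T@t,v/np.linalg.norm(v)
def tri(ps,pt):
    A=np.zeros((3,3));b=np.zeros(3);L=[ray("side",ps),ray("top",pt)]
    for o,v in L:
        M=np.eye(3)-np.outer(v,v);A+=M;b+=M@o
    x=np.linalg.solve(A,b);return x,[round(1e3*np.linalg.norm((np.eye(3)-np.outer(v,v))@(x-o)),1) for o,v in L]
def plane(n,p,z):
    o,v=ray(n,p);return o+v*(z-o[2])/v[2]
def proj(n,P):
    K,d,R,t,rv=cam(n);return cv2.projectPoints(np.array(P,float).reshape(-1,3),rv,t,K,d)[0][:,0]
E
python3 - <<'E'
from h import *
T=lambda x,y:((x+.5)/5.5-.5+195,(y+.5)/5.5-.5+170)
S=lambda x,y:((x+.5)/4-.5+215,(y+.5)/4-.5+140)
P={}
for k,s,t in [("LL",(58,161),(68,385)),("LR",(313,502),(697,316)),("UR",(509,454),(661,82)),
 ("cap1",(222,58),(141,171)),("cap2",(310,152),(359,148)),("cap3",(412,262),(576,124))]:
    P[k],r=tri(S(*s),T(*t));print(k,P[k].round(4),r)
d=lambda a,b:P[b]-P[a]
ey=d("LR","LL");print("len y",np.linalg.norm(ey));ex=d("LR","UR");print("len x",np.linalg.norm(ex),"tilt",np.degrees(np.arctan2(ex[2],np.hypot(*ex[:2]))))
cy=d("cap3","cap1");print(np.linalg.norm(cy));
for e in(ey,cy):print("yaw",np.degrees(np.arctan2(-e[0],e[1])),"dz",e[2])
# tray
im=imaging.capture
E
```

```text
LL [0.4228 0.248  0.0704] [np.float64(0.6), np.float64(0.6)]
LR [ 0.468  -0.0676  0.0706] [np.float64(0.2), np.float64(0.2)]
UR [ 0.5945 -0.0493  0.0359] [np.float64(0.3), np.float64(0.3)]
cap1 [0.5197 0.2063 0.1533] [np.float64(0.3), np.float64(0.3)]
cap2 [0.534  0.1023 0.1552] [np.float64(0.1), np.float64(0.1)]
cap3 [ 0.549  -0.0011  0.1553] [np.float64(0.1), np.float64(0.1)]
len y 0.3189137975699335
len x 0.13249571101018623 tilt -15.19102828772627
0.2093982483675469
yaw 8.152062025205753 dz -0.00026212583133219947
yaw 8.056870868281978 dz -0.0019808342112470345
```

```bash
cat >> h.py <<'E'
Y=np.radians(8.1);T=np.radians(15)
ex=np.array([np.cos(T)*np.cos(Y),np.cos(T)*np.sin(Y),-np.sin(T)]);ey=np.array([-np.sin(Y),np.cos(Y),0]);ez=np.cross(ex,ey)
F0=np.array([0.50865,0.09935,0.05315])  # dock face centre (screws)
def to(P):
    s=ctrl.state();R=s["eef_rot"];print("clock",round(s["clock"],2),"shift mm",(R.T@(np.array(P)-s["eef_pos"])*1e3).round(1),"yaw err deg",np.degrees(np.arctan2(ey@R[:,0],ey@R[:,1])).round(2))
def rep():
    s=ctrl.state();p=s["eef_pos"]-F0;f=s["ft_force"]
    print("t",round(s["clock"],2),"pump-frame TCP",[round(1e3*float(p@e),1) for e in(ex,ey,ez)],"F",[round(float(f@e),1) for e in(ex,ey,ez)],"open",round(s["opening"],4),"grip",round(float(s["gripper_force"]),1),"z",s["eef_pos"].round(4))
E
python3 -m inch '[[0,0,0,-9.8,-1],[0,0,0,-9.8,-1],[0,0,0,-9.9,-1],[0,0,0,0,-1],[0,0,0,0,-1]]' 20
python3 - <<'E'
from h import *
rep()
cap1=F0+105*.001*ey+.108*ez
tip=cap1+np.array([.006*np.cos(Y),.006*np.sin(Y),.02]);to(tip+[0,0,.025])
im=cv2.imread("pics/top0.png")
for n,ps in(("tray",[(373,198),(436,197),(437,270.5),(374,271)]),("seal",[(380,207)])):
    for p in ps:print(n,plane("top",p,.02 if n=="tray" else .006).round(3))
c=[plane("top",p,z) for p,z in(((232,258),.075),((277,135),.13))];print(c)
print(ex,ey,ez)
E
```

```text
clock: 0.72
eef_pos: [0.2374, 0.605, 0.256]
eef_rot: [[-0.99, -0.138, -0.0], [-0.138, 0.99, -0.0], [0.0, -0.0, -1.0]]
ft_force: [-1.1, 0.6, 0.2]
opening: 0.0001
gripper_force: 0.0
t 0.72 pump-frame TCP [-243.1, 538.8, 144.9] F [-1.0, 0.8, -0.1] open 0.0001 grip 0.0 z [0.2374 0.605  0.256 ]
clock 0.72 shift mm [-232.7 -433.    53.7] yaw err deg 0.19
tray [ 0.564 -0.221  0.02 ]
tray [ 0.573 -0.407  0.02 ]
tray [ 0.358 -0.408  0.02 ]
tray [ 0.352 -0.225  0.02 ]
seal [ 0.54  -0.244  0.006]
[array([0.37460497, 0.17594932, 0.075     ]), array([0.71029508, 0.06286217, 0.13      ])]
[ 0.95628942  0.13610014 -0.25881905] [-0.14090123  0.99002366  0.        ] [0.25623698 0.03646792 0.96592583]
```

```bash
python3 -m inch '[[-23.3,-43.3,0,0,-1],[-23.3,-43.3,0,0,-1],[-23.3,-43.3,0,0,-1],[-23.3,-43.3,0,0,-1],[-23.3,-43.3,0,0,-1]]' >/dev/null
python3 -m inch '[[-23.2,-43.3,0,0,-1],[-23.2,-43.3,0,0,-1],[-23.2,-43.3,5,0,-1],[-23.2,-43.3,10,0,-1],[-23.2,-43.3,15,0,-1]]' > /dev/null
python3 -m inch '[[0,0,10,0,-1],[0,0,8,0,-1],[0,0,0,0,-1],[0,0,0,0,-1],[0,0,0,0,-1]]'
python3 - <<'E'
from h import *
rep();cap1=F0+105*.001*ey+.108*ez
to(cap1+np.array([.006*np.cos(Y),.006*np.sin(Y),.025]))
E
```

```text
clock: 2.6
eef_pos: [0.5283, 0.2099, 0.2088]
eef_rot: [[-0.99, -0.142, 0.001], [-0.142, 0.99, 0.001], [-0.001, 0.0, -1.0]]
ft_force: [0.0, 0.1, -0.5]
opening: 0.0004
gripper_force: 0.0
t 2.6 pump-frame TCP [-6.4, 106.7, 159.4] F [0.2, 0.1, -0.5] open 0.0004 grip 0.0 z [0.5283 0.2099 0.2088]
clock 2.6 shift mm [ 1.1 -1.7 26.3] yaw err deg -0.04
```

```bash
python3 -m inch '[[1,-1.7,10,0,-1],[0,0,8,0,-1],[0,0,0,0,-1],[0,0,0,0,-1],[0,0,0,0,-1]]' | grep -E "ft|eef_pos"
python3 -m inch '[[0.5,0,1.9,0,-1],[0.5,0,1.9,0,-1],[0.5,0,1.9,0,-1],[0.5,0,1.9,0,-1],[0.5,0,1.9,0,-1]]'| grep -E "ft|eef_pos"
python3 -c "from h import *;rep()"
python3 -m inch '[[0.5,0,1.9,0,-1],[0.5,0,1.9,0,-1],[0.5,0,1.9,0,-1],[0.5,0,1.9,0,-1],[0,0,0,0,-1]]'| grep -E "ft|eef_pos"
python3 -c "from h import *;rep()"
```

```text
eef_pos: [0.5278, 0.2074, 0.1905]
ft_force: [-0.1, -0.2, 0.0]
eef_pos: [0.5251, 0.207, 0.1807]
ft_force: [1.3, 0.5, -0.2]
t 3.85 pump-frame TCP [-2.6, 104.2, 131.3] F [1.4, 0.3, 0.2] open -0.0 grip 0.0 z [0.5251 0.207  0.1807]
eef_pos: [0.5232, 0.2067, 0.1731]
ft_force: [-0.7, -0.6, 2.2]
t 4.47 pump-frame TCP [-2.5, 104.2, 123.5] F [-1.3, -0.5, 1.9] open -0.0003 grip 1.2 z [0.5232 0.2067 0.1731]
```

```bash
for i in 1; do python3 -m inch '[[0.5,0,1.9,0,-1],[0.5,0,1.9,0,-1],[0.5,0,1.9,0,-1],[0.5,0,1.9,0,-1],[0,0,0,0,-1]]' >/dev/null; done
python3 -c "from h import *;rep()"
python3 -m inch '[[0.5,0,1.9,0,-1],[0.3,0,1,0,-1],[0.3,0,1,0,-1],[0,0,0,0,-1],[0,0,0,0,-1]]'>/dev/null
python3 -c "from h import *;rep()"
```

```text
t 5.1 pump-frame TCP [-2.5, 104.2, 115.4] F [-0.2, -0.3, 2.1] open -0.0001 grip 0.9 z [0.5211 0.2064 0.1653]
t 5.72 pump-frame TCP [-2.5, 104.2, 111.6] F [-0.8, -0.2, 2.6] open 0.0001 grip 1.3 z [0.5201 0.2062 0.1616]
```

```bash
for i in 1; do python3 -m inch '[[0.5,0,1.9,0,-1],[0.5,0,1.9,0,-1],[0,0,0,0,-1],[0,0,0,0,-1],[0,0,0,0,-1]]' >/dev/null; done
python3 -c "from h import *;rep()"
python3 -m inch '[[0.5,0,1.9,0,-1],[0.3,0,1,0,-1],[0.3,0,1,0,-1],[0,0,0,0,-1],[0,0,0,0,-1]]'>/dev/null
python3 -c "from h import *;rep()"
```

```text
t 6.35 pump-frame TCP [-2.3, 104.3, 110.1] F [-7.1, -1.2, 17.7] open -0.0001 grip 9.1 z [0.52   0.2063 0.1601]
t 6.97 pump-frame TCP [-2.0, 104.3, 109.7] F [-19.3, -3.1, 41.0] open -0.0 grip 20.2 z [0.5202 0.2063 0.1596]
```

```bash
python3 -m inch '[[-4,0,-16,0,-1],[-4,0,-16,0,-1],[0,-35,0,0,-1],[0,-35,0,0,-1],[0,-35,0,0,-1]]' >/dev/null
python3 -m inch '[[0.5,0,1.9,0,-1],[0.5,0,1.9,0,-1],[0.5,0,1.9,0,-1],[0,0,0,0,-1],[0,0,0,0,-1]]' >/dev/null
python3 -c "from h import *;rep()"
python3 -m inch '[[0.5,0,1.9,0,-1],[0.5,0,1.9,0,-1],[0.5,0,1.9,0,-1],[0.5,0,1.9,0,-1],[0,0,0,0,-1]]' >/dev/null
python3 -c "from h import *;rep()"
python3 -m inch '[[0.5,0,1.9,0,-1],[0.5,0,1.9,0,-1],[0,0,0,0,-1],[0,0,0,0,-1],[0,0,0,0,-1]]' >/dev/null
python3 -c "from h import *;rep()"
```

```text
t 8.22 pump-frame TCP [-3.2, 0.0, 130.7] F [0.6, -0.3, 1.0] open -0.0003 grip 0.1 z [0.5391 0.1037 0.1802]
t 8.85 pump-frame TCP [-3.0, -0.7, 122.7] F [-0.5, 1.1, 1.8] open -0.0 grip 0.8 z [0.5373 0.1027 0.1725]
t 9.47 pump-frame TCP [-2.7, -0.8, 122.0] F [-10.8, 1.9, 21.0] open 0.0003 grip 11.0 z [0.5375 0.1026 0.1717]
```

```bash
python3 -m inch '[[-4,0,-16,0,-1],[0,-35,0,0,-1],[0,-35,0,0,-1],[0,-34.5,0,0,-1],[0,0,0,0,-1]]' >/dev/null
python3 -c "from h import *;rep()"
python3 -m inch '[[0.8,0,2.9,0,-1],[0.8,0,2.9,0,-1],[0.8,0,2.9,0,-1],[0.8,0,2.9,0,-1],[0,0,0,0,-1]]' >/dev/null
python3 -c "from h import *;rep()"
python3 -m inch '[[0.5,0,1.9,0,-1],[0.5,0,1.9,0,-1],[0,0,0,0,-1],[0,0,0,0,-1],[0,0,0,0,-1]]' >/dev/null
python3 -c "from h import *;rep()"
```

```text
t 10.1 pump-frame TCP [-4.2, -110.2, 134.6] F [0.2, 0.3, 0.1] open -0.0002 grip 0.0 z [ 0.5547 -0.0054  0.1843]
t 10.72 pump-frame TCP [-3.5, -104.7, 123.2] F [-1.0, 0.4, 0.9] open -0.0002 grip 0.7 z [ 5.516e-01 -3.000e-04  1.731e-01]
t 11.35 pump-frame TCP [-3.4, -105.5, 119.4] F [-0.3, 0.8, 1.2] open 0.0001 grip 0.4 z [ 0.5508 -0.0012  0.1693]
```

```bash
python3 -m inch '[[0.5,0,1.9,0,-1],[0.5,0,1.9,0,-1],[0.5,0,1.9,0,-1],[0,0,0,0,-1],[0,0,0,0,-1]]' >/dev/null
python3 -c "from h import *;rep()"
python3 -m inch '[[0.3,0,1,0,-1],[0.3,0,1,0,-1],[0.3,0,1,0,-1],[0,0,0,0,-1],[0,0,0,0,-1]]' >/dev/null
python3 -c "from h import *;rep()"
python3 -m inch '[[0.2,0,0.5,0,-1],[0.2,0,0.5,0,-1],[0,0,0,0,-1],[0,0,0,0,-1],[0,0,0,0,-1]]' >/dev/null
python3 -c "from h import *;rep()"
```

```text
t 11.97 pump-frame TCP [-3.4, -105.4, 113.5] F [-0.1, -0.1, 1.2] open -0.0 grip 0.9 z [ 0.5493 -0.0014  0.1637]
t 12.6 pump-frame TCP [-3.4, -105.4, 110.6] F [-0.6, -0.7, 4.0] open 0.0003 grip 2.1 z [ 0.5486 -0.0014  0.1609]
t 13.22 pump-frame TCP [-3.3, -105.4, 110.4] F [-2.6, 0.2, 8.8] open -0.0005 grip 4.8 z [ 0.5486 -0.0014  0.1607]
```

```bash
python3 -m inch '[[0.2,0,0.6,0,-1],[0.2,0,0.6,0,-1],[0,0,0,0,-1],[0,0,0,0,-1],[0,0,0,0,-1]]' >/dev/null
python3 -c "from h import *;rep()"
python3 -m inch '[[-4,0,-16,0,-1],[-4,0,-16,0,-1],[-2,35,-8,0,0],[0,35,0,0,0.6],[0,34.8,0,0,0.6]]' >/dev/null
python3 -m inch '[[0,0,0,0,0.6],[0,0,0,0,0.6],[0,0,0,0,0.6],[0,0,0,0,0.6],[0,0,0,0,0.6]]' >/dev/null
python3 - <<'E'
from h import *
rep();to(F0-.0056*ex-.0006*ey+.07*ez)
a=imaging.capture("top")[165:255,195:335,::-1];b=imaging.capture("side")[100:285,215:355,::-1]
a=cv2.resize(a,(420,270),interpolation=3);b=cv2.resize(b,(380,502),interpolation=3);o=np.zeros((502,800,3),np.uint8);o[:270,:420]=a;o[:,420:]=b
cv2.imwrite("pics/c2.png",o)
E
```

```text
t 13.85 pump-frame TCP [-3.2, -105.4, 110.2] F [-4.9, 0.6, 16.9] open -0.0007 grip 8.1 z [ 0.5487 -0.0014  0.1605]
t 15.1 pump-frame TCP [-4.5, -1.1, 149.4] F [-0.3, -0.3, -0.4] open 0.0682 grip 0.0 z [0.5428 0.1031 0.1986]
clock 15.1 shift mm [21.6  0.5 76.4] yaw err deg 0.07
```

View pics/c2.png

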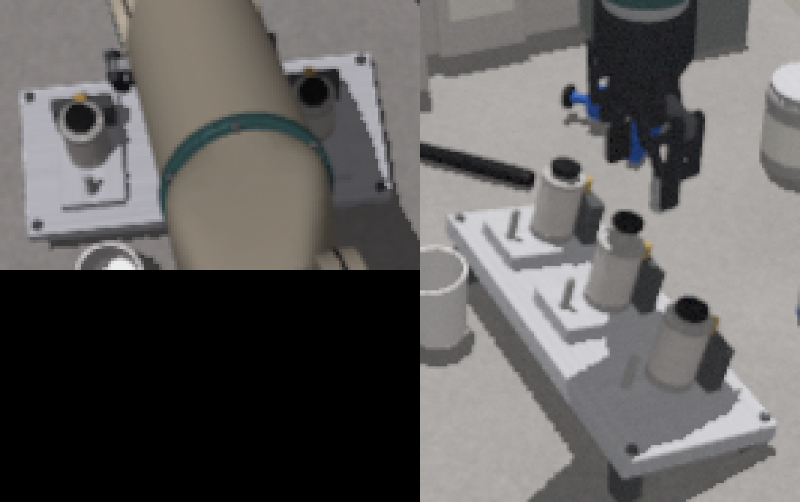

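```bash
python3 -m inch '[[2.9,0.5,10,0,0.6],[2.9,0,10,0,0.6],[2.9,0,10,0,0.6],[2.9,0,10,0,0.6],[0,0,0,0,0.6]]' >/dev/null
python3 -c "from h import *;rep()"
python3 -m inch '[[2.5,0,9,0,0.6],[2.5,0,9,0,0.6],[2.5,0,9,0,0.6],[2.3,0,9,0,0.6],[0,0,0,0,0.6]]' >/dev/null
python3 - <<'E'
from h import *
rep();to(F0-.0056*ex-.0006*ey+.07*ez)
b=imaging.capture("side")[130:270,225:365,::-1]
cv2.imwrite("pics/g1.png",cv2.resize(b,(560,560),interpolation=3))
E
```

```text
t 15.82 pump-frame TCP [-5.9, 0.0, 106.5] F [0.2, -0.1, 0.4] open 0.0683 grip 0.0 z [0.5303 0.1024 0.1575]
t 16.45 pump-frame TCP [-6.0, -0.0, 69.4] F [0.9, -0.2, -0.2] open 0.0684 grip 0.0 z [0.5207 0.1011 0.1218]
clock 16.45 shift mm [-0.5 -0.6 -0.5] yaw err deg 0.01
```

View pics/g1.png

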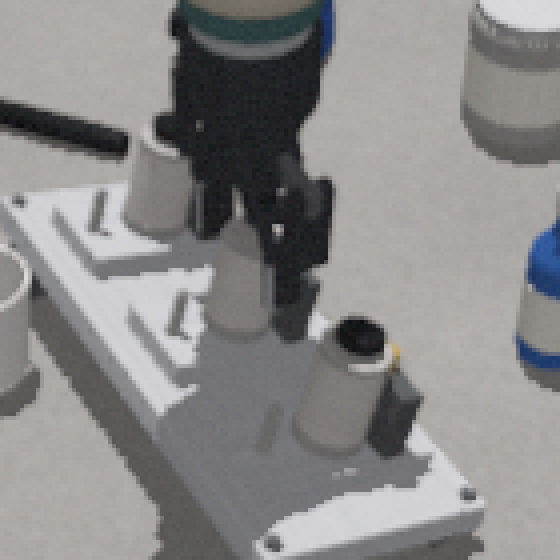

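```bash
python3 -m inch '[[0,-0.5,0,0,0.1],[0,0,0,0,-0.1],[0,0,0,0,-1],[0,0,0,0,-1],[0,0,0,0,-1]]' 80
python3 -c "from h import *;rep();print(ctrl.state()['wrist_torque'])"
```

```text
clock: 17.12
eef_pos: [0.5222, 0.1017, 0.1234]
eef_rot: [[-0.99, -0.141, 0.002], [-0.141, 0.99, 0.001], [-0.002, 0.001, -1.0]]
ft_force: [-1.3, 2.8, 6.6]
opening: 0.0388
gripper_force: 79.6
t 17.12 pump-frame TCP [-4.9, 0.4, 71.4] F [-2.5, 2.9, 6.1] open 0.0388 grip 79.6 z [0.5222 0.1017 0.1234]
[ 0.44636299  0.13984436 -0.0400918 ]
```

```bash
python3 -m inch '[[-0.2,0.6,-0.8,0,-1],[-0.2,0.4,-0.8,0,-1],[0,0,0,0,-1],[0,0,0,0,-1],[0,0,0,0,-1]]' >/dev/null
python3 -c "from h import *;rep();print(ctrl.state()['wrist_torque'])"
python3 -m inch '[[-0.2,0,-0.8,0,-1],[-0.2,0,-0.8,0,-1],[0,0,0,0,-1],[0,0,0,0,-1],[0,0,0,0,-1]]' >/dev/null
python3 -c "from h import *;rep();print(ctrl.state()['wrist_torque'])"
python3 -m inch '[[-0.2,0,-0.8,0,-1],[-0.2,0,-0.8,0,-1],[-0.2,0,-0.8,0,-1],[0,0,0,0,-1],[0,0,0,0,-1]]' >/dev/null
python3 -c "from h import *;rep();print(ctrl.state()['wrist_torque'])"
```

```text
t 17.75 pump-frame TCP [-5.7, 0.4, 71.6] F [3.3, 0.8, -7.0] open 0.0382 grip 80.9 z [0.5215 0.1016 0.1238]
[ 0.31191137 -0.27561937  0.05235787]
t 18.38 pump-frame TCP [-5.7, 0.5, 73.6] F [2.0, 1.4, -7.4] open 0.0381 grip 81.2 z [0.522  0.1018 0.1257]
[ 0.37598576 -0.05799589  0.04624301]
t 19.0 pump-frame TCP [-5.6, 0.4, 76.3] F [3.3, 0.8, -6.8] open 0.0381 grip 81.3 z [0.5228 0.1018 0.1283]
[0.30836702 0.09464527 0.08733083]
```

```bash
R='x'; python3 -m inch '[[-0.8,0,-2.9,0,-1],[-0.8,0,-2.9,0,-1],[-0.8,0,-2.9,0,-1],[-0.7,0,-2.9,0,-1],[0,0,0,0,-1]]' >/dev/null
python3 -c "from h import *;rep();print(ctrl.state()['wrist_torque'])"
python3 -m inch '[[-0.8,0,-2.9,0,-1],[-0.8,0,-2.9,0,-1],[-0.8,0,-2.9,0,-1],[-0.7,0,-2.9,0,-1],[0,0,0,0,-1]]' >/dev/null
python3 -c "from h import *;rep();print(ctrl.state()['wrist_torque'])"
```

```text
t 19.62 pump-frame TCP [-5.4, 0.4, 88.7] F [1.8, 1.1, -6.2] open 0.0379 grip 81.3 z [0.5262 0.1022 0.1402]
[ 0.21482286  0.0219193  -0.02307028]
t 20.25 pump-frame TCP [-5.4, 0.4, 100.6] F [2.9, 1.7, -5.8] open 0.0381 grip 81.3 z [0.5292 0.1026 0.1517]
[0.12334403 0.00094174 0.01625242]
```

```bash
python3 -m inch '[[-0.8,0,-2.9,0,-1],[-0.8,0,-2.9,0,-1],[-0.8,0,-2.9,0,-1],[-0.7,0,-2.9,0,-1],[0,0,0,0,-1]]' >/dev/null
python3 -c "from h import *;rep();print(ctrl.state()['wrist_torque'])"
python3 -m inch '[[-0.8,0,-2.9,0,-1],[-0.8,0,-2.9,0,-1],[-1.6,0,-5.8,0,-1],[-2,0,-7.7,0,-1],[-2,0,-7.7,0,-1]]' >/dev/null
python3 -c "from h import *;rep();print(ctrl.state()['wrist_torque'])"
python3 -m inch '[[0,0,-12,0,-1],[0,0,-15,0,-1],[0,0,-15,0,-1],[0,0,-15,0,-1],[0,0,0,0,-1]]' >/dev/null
python3 - <<'E'
from h import *
rep();print(ctrl.state()['wrist_torque'])
b=imaging.capture("side")[100:270,225:395,::-1]
cv2.imwrite("pics/l1.png",cv2.resize(b,(560,560),interpolation=3))
# tray outline (bright wall/floor) from top view, min area rect
im=cv2.cvtColor(cv2.imread("pics/top0.png"),cv2.COLOR_BGR2GRAY)
c=np.array([plane("top",p,.02) for p in((373,198),(436,197),(437,270.5),(374,271))]);print(c.mean(0))
E
```

```text
t 20.88 pump-frame TCP [-5.4, 0.4, 112.6] F [1.7, 0.2, -5.9] open 0.0383 grip 81.3 z [0.5323 0.1031 0.1633]
[ 0.02297436  0.06328731 -0.01529774]
t 21.5 pump-frame TCP [-5.5, 0.5, 140.9] F [1.8, -0.1, -6.3] open 0.0382 grip 81.3 z [0.5394 0.1042 0.1907]
[-0.00214118  0.0111008   0.00403445]
t 22.12 pump-frame TCP [-19.8, 0.6, 197.1] F [1.5, 0.2, -6.9] open 0.0382 grip 81.3 z [0.5401 0.1044 0.2486]
[-0.03551399 -0.02626351  0.01846898]
[ 0.46169893 -0.31539953  0.02      ]
```

View pics/l1.png

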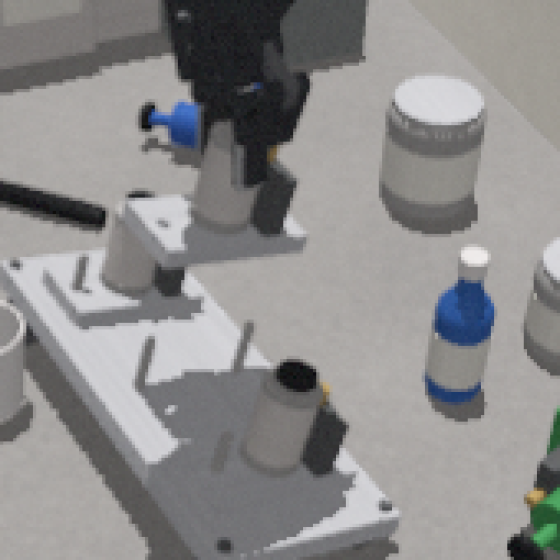

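```bash
python3 -m inch '[[0,0,-15,0,-1],[2,-8,-5,0,-1],[6,-20,0,0,-1],[10,-30,0,0,-1],[12,-35,0,0,-1]]' >/dev/null
python3 -m inch '[[12,-35,0,0,-1],[12,-35,0,0,-1],[12,-35,0,0,-1],[12,-35,0,0,-1],[12,-35,0,0,-1]]' >/dev/null
python3 -m inch '[[12,-35,0,0,-1],[12,-35,0,0,-1],[10,-30,0,0,-1],[6,-20,0,0,-1],[2,-12,0,0,-1]]' >/dev/null
python3 -m inch '[[0,0,15,0,-1],[0,0,20,0,-1],[0,0,20,0,-1],[0,0,10,0,-1],[0,0,0,0,-1]]' >/dev/null
python3 - <<'E'
from h import *
rep();print(ctrl.state()['wrist_torque']);to([.467,-.317,.092])
o=np.zeros((500,800,3),np.uint8)
a=imaging.capture("side")[250:420,200:470,::-1];b=imaging.capture("top")[180:290,360:450,::-1]
o[:252,:400]=cv2.resize(a,(400,252),interpolation=3);o[:489,400:]=cv2.resize(b,(400,489),interpolation=3)
cv2.imwrite("pics/tr.png",o)
E
```

```text
t 24.68 pump-frame TCP [-136.0, -398.1, 116.6] F [2.5, 0.3, -6.0] open 0.0378 grip 81.7 z [ 0.4645 -0.3091  0.201 ]
[-0.09940245  0.04034863  0.02429631]
clock 24.68 shift mm [ -1.5  -8.4 109. ] yaw err deg -0.07
```

View pics/tr.png

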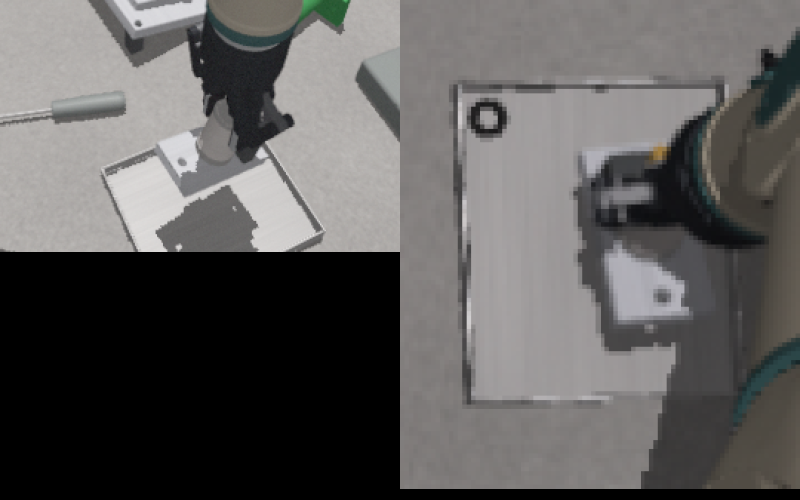

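```bash
python3 -m inch '[[0,-1,15,0,-1],[0,-1,25,0,-1],[0,0,25,0,-1],[0,0,20,0,-1],[0,0,10,0,-1]]' >/dev/null
python3 -m inch '[[0,0,5,0,-1],[0,0,3,0,-1],[0,0,1,0,-1],[0,0,0,0,-1],[0,0,0,0,-1]]' >/dev/null
python3 -c "from h import *;rep();print(ctrl.state()['ft_force'],ctrl.state()['wrist_torque'])"
python3 -m inch '[[0,0,1,0,-1],[0,0,1,0,-1],[0,0,1,0,-1],[0,0,0,0,-1],[0,0,0,0,-1]]' >/dev/null
python3 -c "from h import *;rep();print(ctrl.state()['ft_force'],ctrl.state()['wrist_torque'])"
```

```text
t 26.02 pump-frame TCP [-109.3, -401.6, 17.5] F [1.9, 0.5, -6.2] open 0.038 grip 81.7 z [ 0.4652 -0.3125  0.0983]
[ 0.13250429  0.49737954 -6.51073887] [-0.01116127  0.02492528 -0.01143923]
t 26.65 pump-frame TCP [-108.6, -401.4, 14.2] F [0.8, -0.1, -6.4] open 0.0382 grip 81.7 z [ 0.465  -0.3124  0.0949]
[-0.86703375 -0.25269747 -6.36135688] [0.00137125 0.00638208 0.0108737 ]
```

```bash
python3 -m inch '[[0,0,1,0,-1],[0,0,1,0,-1],[0,0,1,0,-1],[0,0,0,0,-1],[0,0,0,0,-1]]' >/dev/null
python3 -c "from h import *;rep();print(ctrl.state()['ft_force'],ctrl.state()['wrist_torque'])"
python3 -m inch '[[0,0,1,0,-1],[0,0,1,0,-1],[0,0,0,0,-1],[0,0,0,0,-1],[0,0,0,0,-1]]' >/dev/null
python3 -c "from h import *;rep();print(ctrl.state()['ft_force'],ctrl.state()['wrist_torque'])"
```

```text
t 27.27 pump-frame TCP [-107.8, -401.5, 11.3] F [1.6, -0.1, -7.5] open 0.0379 grip 81.7 z [ 0.465  -0.3124  0.092 ]
[-0.35281491 -0.14457642 -7.63820918] [-0.06415551  0.03562726 -0.02172808]
t 27.9 pump-frame TCP [-108.0, -401.5, 9.9] F [-5.7, 2.5, 5.2] open 0.0379 grip 82.9 z [ 0.4645 -0.3125  0.0906]
[-4.45857032  1.86051224  6.51752161] [0.2077644  0.77680331 0.02808353]
```

```bash
python3 -m inch '[[1.4,0,0.6,0,-1],[1.4,0,0.7,0,-1],[1.4,0,0.7,0,-1],[0,0,0,0,-1],[0,0,0,0,-1]]' 40 >/dev/null
python3 -c "from h import *;rep();print(ctrl.state()['ft_force'],ctrl.state()['wrist_torque'])"
python3 -m inch '[[1.3,0,0.7,0,-1],[1.3,0,0.8,0,-1],[1.3,0,0.8,0,-1],[0,0,0,0,-1],[0,0,0,0,-1]]' >/dev/null
python3 -c "from h import *;rep();print(ctrl.state()['ft_force'],ctrl.state()['wrist_torque'])"
```

```text
t 28.52 pump-frame TCP [-109.8, -401.6, 8.2] F [-5.4, 3.6, 9.0] open 0.0379 grip 83.4 z [ 0.4623 -0.3129  0.0895]
[-3.34327631  3.19009414 10.0971258 ] [0.60916603 0.15818966 0.08451559]
t 29.15 pump-frame TCP [-112.2, -401.6, 5.9] F [-5.6, 4.7, 13.1] open 0.0384 grip 84.0 z [ 0.4594 -0.3133  0.0878]
[-2.66253807  4.38906761 14.15181705] [ 0.88081406 -0.13853403  0.05358898]
```

```bash
python3 -m inch '[[1.3,0,0.7,0,-1],[1.3,0,0.8,0,-1],[1.3,0,0.8,0,-1],[0,0,0,0,-1],[0,0,0,0,-1]]' 40 >/dev/null
python3 - <<'E'
from h import *
rep();print(ctrl.state()['ft_force'],ctrl.state()['wrist_torque'])
a=imaging.capture("side")[270:420,250:430,::-1]
cv2.imwrite("pics/tr2.png",cv2.resize(a,(720,600),interpolation=3))
E
```

```text
t 29.77 pump-frame TCP [-115.5, -401.7, 2.4] F [-7.4, 3.9, 12.7] open 0.0383 grip 84.3 z [ 0.4554 -0.314   0.0854]
[-4.39064169  3.35125997 14.18409848] [ 0.82068487 -0.15924962  0.04665164]
```

View pics/tr2.png

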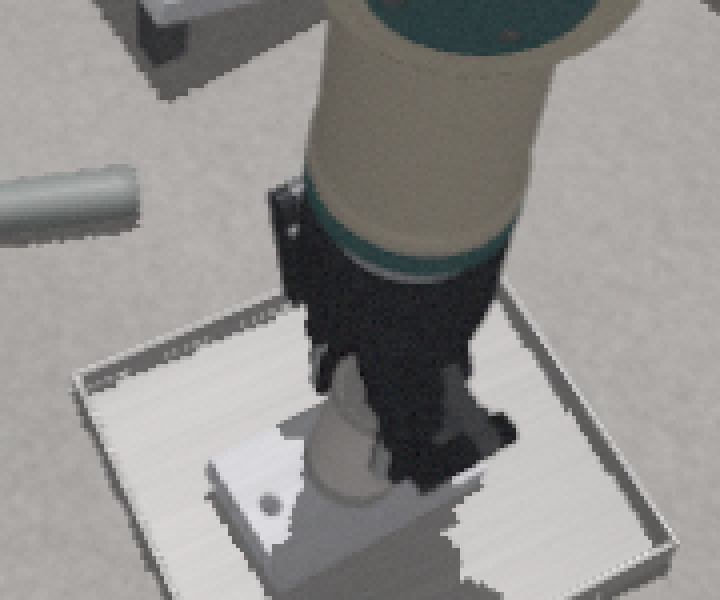

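```bash
python3 -m inch '[[1.2,0,0.9,0,-1],[1.2,0,0.9,0,-1],[1.2,0,0.9,0,-1],[0,0,0,0,-1],[0,0,0,0,-1]]' 40 >/dev/null
python3 -c "from h import *;rep();print(ctrl.state()['ft_force'],ctrl.state()['wrist_torque'])"
python3 -m inch '[[1.2,0,0.9,0,-1],[1.2,0,0.9,0,-1],[0,0,0,0,-1],[0,0,0,0,-1],[0,0,0,0,-1]]' 40 >/dev/null
python3 -c "from h import *;rep();print(ctrl.state()['ft_force'],ctrl.state()['wrist_torque'])"
```

```text
t 30.45 pump-frame TCP [-118.7, -401.7, -1.4] F [-6.4, 4.4, 12.4] open 0.0382 grip 85.1 z [ 0.4514 -0.3146  0.0826]
[-3.59194938  3.90102956 13.59337801] [ 0.83497223 -0.03529696  0.00489923]
t 31.07 pump-frame TCP [-120.7, -401.8, -3.9] F [-5.9, 3.0, 11.8] open 0.0384 grip 85.5 z [ 0.4489 -0.315   0.0807]
[-3.08222554  2.61019331 12.92136252] [ 0.70248274 -0.05716971  0.01280567]
```

```bash
python3 -m inch '[[1.2,0,0.9,0,-1],[0.6,0,0.5,0,-1],[0,0,0,0,-1],[0,0,0,0,-1],[0,0,0,0,-1]]' 40 >/dev/null
python3 -c "from h import *;rep();print(ctrl.state()['ft_force'],ctrl.state()['wrist_torque'])"
python3 -m inch '[[0.6,0,0.5,0,-1],[0.6,0,0.5,0,-1],[0,0,0,0,-1],[0,0,0,0,-1],[0,0,0,0,-1]]' 40 >/dev/null
python3 -c "from h import *;rep();print(ctrl.state()['ft_force'],ctrl.state()['wrist_torque'])"
```

```text
t 31.7 pump-frame TCP [-122.1, -401.8, -5.7] F [-6.7, 2.6, 11.6] open 0.0378 grip 85.9 z [ 0.4471 -0.3153  0.0793]
[-3.85381384  2.11746247 12.94676715] [ 0.76236187 -0.06688199  0.07067288]
t 32.33 pump-frame TCP [-123.0, -401.8, -6.9] F [-6.0, 3.2, 11.5] open 0.0381 grip 86.2 z [ 0.4459 -0.3155  0.0783]
[-3.24520744  2.72590164 12.69845157] [ 0.61495036 -0.01993454  0.0556054 ]
```

```bash
python3 -m inch '[[0.6,0,0.5,0,-1],[0.6,0,0.5,0,-1],[0,0,0,0,-1],[0,0,0,0,-1],[0,0,0,0,-1]]' 40 >/dev/null
python3 -c "from h import *;rep();print(ctrl.state()['ft_force'],ctrl.state()['wrist_torque'])"
python3 -m inch '[[0.6,0,0.5,0,-1],[0.6,0,0.5,0,-1],[0,0,0,0,-1],[0,0,0,0,-1],[0,0,0,0,-1]]' 40 >/dev/null
python3 - <<'E'
from h import *
rep();print(ctrl.state()['ft_force'],ctrl.state()['wrist_torque'])
a=imaging.capture("side")[330:420,280:400,::-1]
cv2.imwrite("pics/tr3.png",cv2.resize(a,(720,540),interpolation=3))
E
```

```text
t 32.95 pump-frame TCP [-123.3, -401.7, -7.4] F [-6.5, 5.0, 16.5] open 0.0382 grip 86.7 z [ 0.4454 -0.3154  0.0779]
[-2.64751771  4.71539241 17.64239185] [ 0.91356592 -0.11952047  0.00410288]
t 33.58 pump-frame TCP [-123.3, -401.8, -7.4] F [-8.5, 6.3, 23.1] open 0.0383 grip 87.4 z [ 0.4454 -0.3155  0.0779]
[-3.08660493  5.92068852 24.51770935] [ 1.27315429 -0.26151076 -0.05813317]
```

View pics/tr3.png

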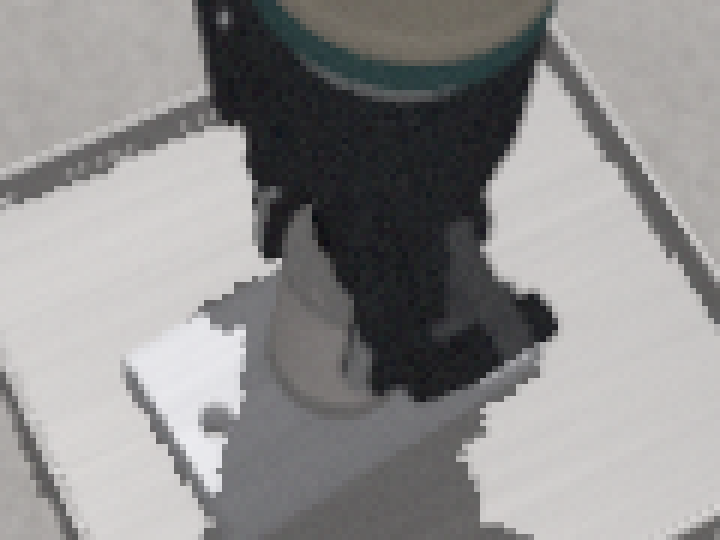

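```bash
python3 -m inch '[[-0.4,0.3,-1,0,-1],[0,0.3,-1,0,-1],[0,0,-0.4,0,-1],[0,0,0,0,-1],[0,0,0,0,-1]]' 40 >/dev/null
python3 -c "from h import *;rep();print(ctrl.state()['ft_force'],ctrl.state()['wrist_torque'])"
python3 -m inch '[[0,0,0,0,0],[0,0,0,0,0.15],[0,0,0,0,0.3],[0,0,0,0,0.4],[0,0,0,0,0.5]]' >/dev/null
python3 -c "from h import *;rep();print(ctrl.state()['ft_force'],ctrl.state()['wrist_torque'])"
python3 -m inch '[[0,0,-5,0,0.5],[0,0,-15,0,0.5],[0,0,-20,0,0.5],[0,0,-25,0,0.5],[0,0,-25,0,0.5]]' >/dev/null
python3 -m inch '[[20,0,-40,0,0.5],[20,0,-40,0,0.5],[30,30,0,0,0.5],[30,40,0,0,0.5],[0,40,0,0,0.5]]' >/dev/null
python3 -c "from h import *;rep()"
```

```text
t 34.25 pump-frame TCP [-123.4, -401.8, -7.3] F [1.8, 0.9, 7.0] open 0.0383 grip 85.6 z [ 0.4454 -0.3155  0.078 ]
[3.34214252 1.3744178  6.25915034] [ 0.41435243 -1.3592506   0.08588251]
t 34.88 pump-frame TCP [-126.3, -400.8, -9.4] F [-0.8, 0.3, -0.6] open 0.0641 grip 0.0 z [ 0.4419 -0.315   0.0768]
[-0.97485011  0.1297173  -0.34617822] [ 0.02480093 -0.01572914  0.00337893]
t 36.12 pump-frame TCP [-269.4, -289.8, 129.4] F [1.4, 0.6, 1.0] open 0.0641 grip 0.0 z [ 0.325  -0.2195  0.2479]
```

```bash
python3 - <<'E'
from h import *
S=imaging.capture("side")[:,:,::-1];Tp=imaging.capture("top")[:,:,::-1]
cv2.imwrite("pics/side9.png",S);cv2.imwrite("pics/top9.png",Tp)
s=ctrl.state()
# expected upright pump: cap top centre and barrel; TCP at grip (0.4454,-0.3155)
c=np.array([.4454,-.3155,0])+.0023*np.array([np.cos(Y),np.sin(Y),0])
for z in(.003,.017,.099):print(z,proj("side",c+[0,0,z]).round(),proj("top",c+[0,0,z]).round())
def dark(im,box,nm):
    x0,y0,x1,y1=box;m=(im[y0:y1,x0:x1].max(2)<35).astype(np.uint8)
    n,l,st,ce=cv2.connectedComponentsWithStats(m)
    r=[(st[i,4],(ce[i]+[x0,y0]).round(1),st[i,:4]) for i in range(1,n) if st[i,4]>20];print(nm,r)
dark(Tp,(370,195,445,275),"top");dark(S,(270,300,430,420),"side")
for nm,a,b,boxes in(("top",Tp,"top0",dict(cup=(215,242,250,275),toner=(265,125,290,155),pump1=(208,190,240,240),pump3=(283,182,318,232))),("side",S,"side0",dict(cup=(203,188,238,232),toner=(352,173,378,225),pump1=(240,148,283,196),pump3=(280,198,335,255)))):
    o=cv2.imread(f"pics/{b}.png").astype(int)
    for k,(x0,y0,x1,y1) in boxes.items():
        d=np.abs(a[y0:y1,x0:x1].astype(int)-o[y0:y1,x0:x1]).max(2);print(nm,k,"changed px",(d>40).sum(),"of",d.size)
E
```

```text
0.003 [[334. 392.]] [[404. 239.]]
0.017 [[335. 389.]] [[405. 239.]]
0.099 [[339. 367.]] [[412. 236.]]
top [(np.int32(58), array([413. , 235.1]), array([39, 36,  9,  9], dtype=int32)), (np.int32(30), array([386.5, 270.3]), array([13, 70,  9, 10], dtype=int32))]
side []
top cup changed px 0 of 1155
top toner changed px 0 of 750
top pump1 changed px 82 of 1600
top pump3 changed px 74 of 1750
side cup changed px 704 of 1540
side toner changed px 0 of 1352
side pump1 changed px 1075 of 2064
side pump3 changed px 801 of 3135
```

```bash
python3 - <<'E'
from h import *
Tp=cv2.imread("pics/top9.png");O=cv2.imread("pics/top0.png")
for nm,im in(("before",O),("after",Tp)):
  for x0,y0,x1,y1 in((208,190,240,216),(283,182,318,206)):
    m=(im[y0:y1,x0:x1].max(2)<25).astype(np.uint8);n,l,st,ce=cv2.connectedComponentsWithStats(m);i=1+st[1:,4].argmax();print(nm,st[i,4],(ce[i]+[x0,y0]).round(1))
b=F0-.003*ez-.0018*ex-.0006*ey
for y in(.105,-.105):
  for h in(.108,.099,.088):print(y,h,proj("top",b+y*ey+h*ez).round(1))
m=(np.abs(Tp.astype(int)-O).max(2)>40)
for k,(x0,y0,x1,y1) in dict(plate1=(214,222,238,238),plate3=(290,215,313,228)).items():print(k,m[y0:y1,x0:x1].sum())
print(ctrl.state()["clock"])
E
```

```text
before 55 [220.3 200.2]
before 51 [299.5 191.4]
after 49 [221.  203.2]
after 51 [299.4 194.6]
0.105 0.108 [[220.1 200.9]]
0.105 0.099 [[220.6 202.3]]
0.105 0.088 [[221.1 204. ]]
-0.105 0.108 [[299.5 192.2]]
-0.105 0.099 [[299.5 193.7]]
-0.105 0.088 [[299.5 195.4]]
plate1 0
plate3 0
36.225
```

Both outer caps moved the full stroke (3.0 and 3.2 px, with 3.1 expected). Their plates, the cup and the toner are unchanged, and the rejected pump's cap sits within 1 px of where an upright pump would put it.

```bash
python3 -m inch '[[0,0,0,0,0.5],[0,0,0,0,0.5],[0,0,0,0,0.5],[0,0,0,0,0.5],[0,0,0,0,0.5]]' >/dev/null; python3 -c "
from rig import ctrl;print(ctrl.sign_off())"
```

```text
the job is handed in; nothing more can be done
None
```

The middle pump was the one that stuck; I drew it off its pins and set it down upright in the reject tray (final check from the top camera only, as the arm blocked the side view), left both good pumps seated with plungers down, and handed the job in at about 37 s.

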